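# Fit the cover plate over the studs of a board test fixture

### The arm

A 6-joint arm with a two-finger parallel gripper is mounted at the origin on a cart in front of the work surface, level with it; the furniture and walls round the work are solid. World frame = base frame: x ahead of the robot, y to its left, z up, the work surface at z = 0. Lengths are in m, angles in rad, forces in N, time in s.
With the tool pointing down it reaches from about 0.375 to 0.75 m from the base axis. Payload 9 kg.
Tool frame: the origin (TCP) lies on the centre line of the jaws, within the pads' length; the fingertips stand 19 mm ahead of it and the grasp point (between the pads) is the TCP; z points along the fingers, y is the line along which they close (so a half turn about z gives the same grasp; the last joint's range is limited). The gripper opens to 85 mm and grips with 20 to 120 N. Pads are 22 mm wide; open, the fingers measure 114 mm over their backs; the gripper's body (76 mm by 85 mm) begins 54 mm behind the grasp point. The pads swing forward as they close: fully open they stand 13 mm farther back than shut.
Start: joints at [-1.543, 0.104, 0.097, 1.564, 0, 1.353], TCP at [0.146, -0.582, 0.25] pointing down, gripper open.
Joint ranges: [-2.99, 2.99], [-0.84, 1.86], [-1.1, 1.16], [-1.84, 2.11], [-1.51, 1.56], [-3.14, 3.14]. Speed limits (rad/s): [2.22, 2.22, 2.57, 3.14, 3.14, 3.14].

### API

Orientations are given as a unit quaternion [x, y, z, w].
In Python, from rig import observe, camera, hand_in, spot_in, tip_of gives the robot as it stands.
- The arm moves only by the shell command python3 -m jog 'ROWS'. ROWS is JSON, a list of rows, each a list of 5 numbers: the shift along the world's x, y, z in mm, then the turn about the world's z in rad, then the finger opening in mm, from 0 to 85.4. In form: [[x, y, z, turn, gripper], ...]. A call has 1 to 12 rows; each row shifts and turns the commanded pose from where the row before left it; what a row does not reach is not made up. A row lasts 1/10 s, in which the tool goes at most 50 mm and 8.59 degrees, less where a joint would pass 70% of its speed; a pose out of reach is approached as far as the arm can. A call is refused whole if a number of a shift passes 50 or a number of a turn 0.15, either way. A call with a gripper value outside its range is refused whole. The fingers move at their own pace and stop on an object; the grip force is fixed at half the most. Time passes only in rows, so rows that do not move let the fingers close. It gives the time, the measured TCP pose, the force, the opening and the grip force at its end, in the units of the state.
- observe(): the state, without advancing time (a new reading comes with each control period).
- camera(name): name is "scene" or "top" or "wrist"; returns a dict with "color" (420x560x3 uint8, blue, green, red), "z_map" (420x560 float32, m along the optical axis (not along the pixel's ray), 0 where there is no reading), "camera_matrix" (3x3 intrinsics, pixels), "cam_to_world" (4x4, takes a point from camera to world coordinates). Camera axes: x right, y up, looking along -z (the intrinsics and any distortion apply to the point x, -y, -z); pixel columns grow to the right and rows downward; lengths in m; the calibration is good to about 2 mm. A picture is of the moment at which its call begins.
- hand_in(): hands the job in; it is judged then, once.
Trained networks look in the newest picture that a camera, given by its name, has taken for a name from the list of things; names that differ only in an ending like _2 or _b are one class to them, and where a whole thing is asked for, a point or a joint stands for the part that bears it (a point fixed in the world has none). Each returns a list of dicts, best first, with "p" (0 to 1); they miss things now and then, are a little off and sometimes report something else, mostly with a low value. They report only what shows in the picture. A call takes as long as a camera call.
- spot_in(camera, target): "box" ([centre column, centre row, width, height] in pixels, round what is visible of it).
- tip_of(camera, target): "location" ([column, row] in pixels: a listed point, or the origin of a listed thing).
The state is a dict: "clock": time; "joint_positions": joint angles; "dq": joint speeds; "tau": joint torques, N m; "eef_pos": TCP position; "tool_rot": TCP orientation; "contact_force": force on the tool from outside, world axes, zero at the start; "torque": the same for the moment, N m; "finger_gap": opening from 0.0 (shut) to 1.0 (fully open); "grasp_force": force on a finger pad.
Only numpy, scipy, OpenCV 4.12 (cv2) and the standard library are available. Lean on these libraries where they do the work, as an engineer would, in place of code of your own. Each camera call takes 0.05 s, during which the arm holds its last target. There are 200 camera calls.

### The job

Take the yellow cover plate off its stand by the black handle and rest it lightly on the tops of the four brass studs of the test fixture, a little short of where its holes meet them. Then, pressing only gently, slide it along the fixture until its four holes drop over the studs, and leave it fully home, flat on the green carrier, with the handle let go. Do not force anything, do not let the plate tip over, and leave the other things on the bench where they are.

Things in the scene. Friction and masses are not known exactly. Their poses are not given: they have to be found in the camera images.
- plate: Yellow cover plate, 90 (its x) by 70 (its y) by 6 mm, 0.2 to 0.3 kg with handle; origin at the centre of its underside, z up. Four through holes at x = +/-30, y = +/-22 mm, each 10.5 mm wide in x and 14 mm in y; the same turned half round. Starts level on the stand, underside 90 mm above the bench. A sprung handle stands in the middle of its top.
- handle_grip (a point): Grip point on the plate's black handle bar, 37 mm above the plate's underside. Bar: 16 mm thick along the plate's x (grip across this), 44 mm along y, from 24 to 46 mm above the underside. It is on a spring: fully up by itself, it can be pushed down 10 mm towards the plate, yielding from 3 N (9 N at 10 mm). Held a few mm down, it keeps the plate pressed on what lies below.
- fixture: Test fixture, fixed to the bench: grey base 134 (its x) by 92 (its y) by 16 mm, origin at the centre of its underside, z up. On it is clamped a green stud carrier (84 by 66 by 4 mm, top 20 mm above the origin), centred in y and square to the base, but anywhere from -10 to +10 mm along the fixture's x: this place is not measured. It stays put under less than 100 N.
- seat_mid (a point): Fixed point of the base at the height of the carrier's top, where the carrier's centre would be if clamped mid-way. The carrier has four brass studs, 8 mm thick, at +/-30 mm in x and +/-22 mm in y about its own centre, flat tops 7 mm above the carrier. The plate, its x along the fixture's x (either way), rides 7 mm above its seat until slid along x to where the holes drop over them.
- stand: Grey stand with a black rubber top, 72 by 54 mm, 90 mm high, fixed to the bench, on which the plate lies at the start; origin at the centre of its underside.
- flux_bottle: Small brown bottle, 30 mm across, 73 mm high, loose bystander; origin at the centre of its underside.
- solder_reel: Green and white reel standing on its flange, 48 mm across, 40 mm high, loose bystander; origin at the centre of its underside.
- heat_sink: Aluminium finned heat sink, 40 by 40 by 20 mm, loose bystander; origin at the centre of its underside.
- spare_board: Small green circuit board, 40 by 59 by 14 mm, loose bystander; origin at the centre of its underside.

How it is judged:
By the outcome, as a careful person would: the job done as asked, in the order asked, and still so for the second after the job is handed in, with the robot touching nothing.
It also fails if it takes over 54 s, if anything falls off the work surface, if the arm or the gripper's body presses on something with over 40 N, if the wrist force passes 120 N, or if a joint passes its speed limit or range.

## Working session

There is one attempt and no reset: what is moved stays moved. The work goes in short steps, Python scripts to look and compute and a shell command to move; the robot and the scene stay as the last step left them, time stands still between calls to the robot, and variables do not carry over. Pictures are saved under pics/ and viewed, at most 10 in all, crops included, and the job is handed in when it is done.

```bash
mkdir -p pics; cat > h.py <<'E'
import numpy as np, cv2
from rig import observe, camera, hand_in, spot_in, tip_of
def world(c):
    z=c["z_map"]; K=c["camera_matrix"]; v,u=np.indices(z.shape)
    P=np.stack([(u-K[0,2])/K[0,0]*z,-(v-K[1,2])/K[1,1]*z,-z],-1)
    T=c["cam_to_world"]; W=P@T[:3,:3].T+T[:3,3]; W[z==0]=np.nan
    return W
E
python3 - <<'E'
from h import *
o=observe(); print(o["clock"],o["eef_pos"],o["tool_rot"],o["finger_gap"])
ims=[]
for n in ["top","scene"]:
    c=camera(n); W=world(c); cv2.imwrite(f"pics/{n}0.png",c["color"]); np.savez(f"{n}0.npz",W=W,**c)
    for t in ["plate","fixture","stand","flux_bottle","solder_reel","heat_sink","spare_board"]:
        for r in spot_in(n,t)[:2]:
            b=r["box"]; print(n,t,np.round(b),round(r["p"],2),W[int(b[1]),int(b[0])].round(3))
    for t in ["handle_grip","seat_mid"]:
        for r in tip_of(n,t)[:2]:
            b=r["location"]; print(n,t,np.round(b,1),round(r["p"],2),W[int(b[1]),int(b[0])].round(3))
print(observe()["clock"])
E
```

```text
0.0 [ 0.14601418 -0.58165226  0.24950175] [ 9.92454682e-01  1.22610210e-01  6.90680014e-05 -6.59763320e-04] 1.0001860321353595
top plate [223. 165.  23.  33.] 0.83 [0.61  0.091 0.133]
top fixture [344. 226.  30.  41.] 0.55 [ 0.427 -0.279  0.02 ]
top stand [218. 158.  -1.   9.] 0.61 [0.641 0.112 0.089]
top flux_bottle [365. 181.   9.   8.] 0.67 [ 0.565 -0.343  0.071]
top solder_reel [406. 256.  15.  12.] 0.57 [ 0.332 -0.473  0.037]
top heat_sink [182. 170.  16.  13.] 0.59 [0.613 0.242 0.006]
top spare_board [328. 181.  17.  18.] 0.6 [ 0.573 -0.231  0.003]
top handle_grip [220.9 162.9] 0.41 [0.619 0.097 0.131]
top seat_mid [339.6 225. ] 0.71 [ 0.431 -0.266  0.022]
scene plate [247. 165.  38.  26.] 0.78 [0.603 0.088 0.114]
scene fixture [320. 273.  57.  49.] 0.61 [ 0.411 -0.28   0.023]
scene stand [245. 186.  26.  23.] 0.61 [0.579 0.084 0.056]
scene stand [374. 244.  12.  26.] 0.37 [ 0.554 -0.348  0.048]
scene solder_reel [379. 332.  27.  29.] 0.61 [ 0.308 -0.488  0.043]
scene solder_reel [373. 245.  14.  29.] 0.34 [ 0.554 -0.348  0.048]
scene spare_board [333. 237.  22.  12.] 0.8 [ 0.571 -0.224  0.005]
scene handle_grip [248.9 159.3] 0.52 [0.604 0.084 0.131]
scene seat_mid [316.7 268.7] 0.57 [ 0.422 -0.264  0.023]
1.0
```

View pics/top0.png

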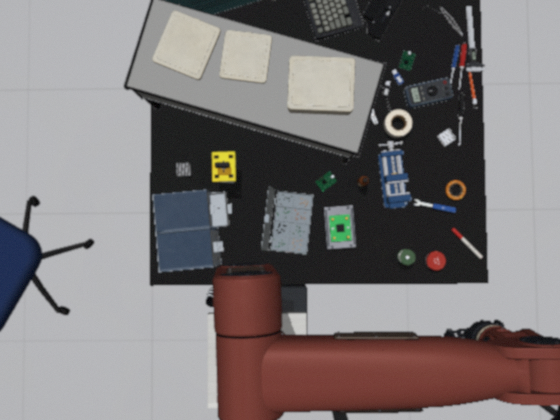

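View pics/scene0.png

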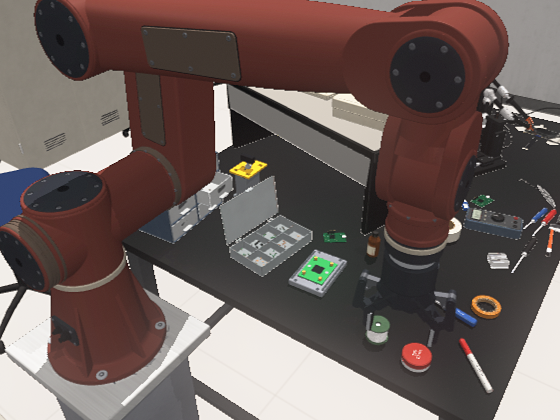

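The top view shows the plate at (223,166), its long side along image rows, and the fixture at (340,227). Between them is a component box with a raised lid (265–312, 190–255). A raised shelf runs diagonally behind the plate. I'll measure the heights along the route and get rough poses.

```bash
python3 - <<'E'
from h import *
d=np.load("top0.npz"); W=d["W"]; hsv=cv2.cvtColor(d["color"],cv2.COLOR_BGR2HSV)
def rect(m,n):
    p=W[m]; p=p[~np.isnan(p).any(1)]
    r=cv2.minAreaRect((p[:,:2]*1000).astype(np.float32)); print(n,len(p),np.round(r[0],1),np.round(r[1],1),round(r[2],1),"z",np.median(p[:,2]).round(4))
v,u=np.indices(hsv.shape[:2])
yel=(abs(hsv[...,0].astype(int)-27)<6)&(hsv[...,1]>150)&(hsv[...,2]>100)&(abs(u-223)<25)&(abs(v-166)<25)
rect(yel,"plate")
fx=(abs(u-340)<25)&(abs(v-227)<30)&(W[...,2]>0.009)&(W[...,2]<0.035); rect(fx,"fixture")
gr=fx&(abs(hsv[...,0].astype(int)-60)<15)&(hsv[...,1]>120); rect(gr,"carrier")
print("height map cm, rows x .80->.30, cols y .30->-.60 step .03")
for x in np.arange(.80,.29,-.03):
    row=[]
    for y in np.arange(.30,-.61,-.03):
        m=(abs(W[...,0]-x)<.015)&(abs(W[...,1]-y)<.015)
        row.append("%3d"%(np.nanmax(W[m][:,2])*100) if m.any() else "  .")
    print("%.2f"%x,"".join(row))
E
```

```text
plate 584 [622.2 100.4] [107.3  90.3] 0.0 z 0.0941
fixture 1149 [ 425.4 -263.4] [136.1 128.5] 7.3 z 0.0168
carrier 362 [ 422.2 -268.6] [79.7 61.7] 3.6 z 0.0189
height map cm, rows x .80->.30, cols y .30->-.60 step .03
0.80  26 26 26 26 26 26 26 26 26 26 26 26 26 26 32 32 32 32 32 32 26 26 26  1  2  3  3  4  1  1  0
0.77   0  0 26 26 26 26 26 26 26 26 26 26 26 27 31 32 32 32 32 32 26 26 26  1  3  3  3  3  0  0  0
0.74   0  0  0  0  0 25 26 26 26 26 26 26 26 26 32 32 32 31 31 31 26 26  1  0  3  3  3  3  0  0  2
0.71   0  0  0  0  0  0  0  1  0 26 26 26 26 26 26 26 26 26 26 31 26 26  1  0  1  3  3  1  0  0  2
0.68   1  0  0  0  0  0  0  0  0  1  0  0 26 26 26 26 26 26 26 26 26 26  0  5  6  5  4  0  0  0  1
0.65   0  0  2  1  0  0  9 10 10  0  0  1  0  0  1 25 26 26 26 26 26 25  0  5  5  5  4  1  0  0  0
0.62   1  1  2  2  0  0 13 14 13  1  0  0  0  1  0  0  0  1 25 26 26  0  0  1  5  4  1  0  0  0  0
0.59   0  0  2  2  0  1 12 12 10  0  0  0  0  0  1  0  0  1  1  1  1  7  7  1  8  8  8  0  1  1  0
0.56   0  0  0  0  0  0 10 10 10  0  1  1  0  0  1  1  0  1  0  1  0  7  7  0  8  8  8  0  0  0  2
0.53  17 17 17 17 17 17 17 11  0  0  0  0 15  3  3  2  3  0  0  0  0  0  0  0  8  8  8  0  0  0  1
0.50  16 17 17 17 17 17 17 11  7  1  0 15 14  3  3  3  3  1  1  2  2  0  0  0  8  9  8  1  1  1  1
0.47   . 17 17 17 17 17 17 11  8  0  0 15 15  0  3  1  3  1  2  2  2  0  0  0  1  0  0  0  0  1  2
0.44   . 17 17 17 17 17 17 11  0  0  1 15 15  2  3  2  3  2  2  2  2  0  0  0  0  0  0  0  0  0  1
0.41   . 17 17 17 17 17 17  0  0  0  0 15  6  2  2  1  3  1  2  2  3  1  0  0  0  0  0  0  0  1  1
0.38   . 17 17 17 17 17 17  7  0  0  0 15  3  3  2  3  3  0  2  2  2  2  0  1  1  1  1  0  0  0  0
0.35   . 17 17 17 17 17 17 12  0  0  1 14  3  3  3  3  0  0  2  2  2  1  0  0  0  4  4  4  2  2  2
0.32   . 17 17 17 17 17 17 33 54 68 69 70 69 67  0  0  0  1  0  0  0  0  0  0  0  4  4  4  3  2  3
```

Everything is consistent: plate top at about 0.095 m, box lid 0.15 m, cases 0.17 m, and the shelf (0.26 m) beyond the route. I'll move over the fixture and turn so the jaw axis lies along world x.

```bash
python3 -m jog '[[15,17,0,0.07,85],[27,32,0,0.14,85],[27,32,0,0.14,85],[27,32,0,0.14,85],[27,32,0,0.14,85],[27,32,0,0.14,85],[27,32,0,0.14,85],[27,32,0,0.14,85],[25,30,0,0.14,85],[15,16,0,0.135,85],[0,0,0,0,85]]'
python3 - <<'E'
from h import *
c=camera("wrist"); W=world(c); cv2.imwrite("pics/w1.png",c["color"]); np.savez("w1.npz",W=W,**c)
print(observe()["eef_pos"],observe()["tool_rot"],c["cam_to_world"].round(3),c["camera_matrix"])
for r in tip_of("wrist","seat_mid"): 
    b=r["location"]; print(b,r["p"],W[int(b[1]),int(b[0])])
E
```

```text
clock: 2.1
eef_pos: [0.3915, -0.2931, 0.2506]
tool_rot: [0.705, 0.71, 0.0, 0.0]
contact_force: [-0.5, -0.2, 0.1]
finger_gap: 0.995
grasp_force: 0.0
[ 0.39063459 -0.29419471  0.25045255] [ 7.06562284e-01  7.07650836e-01 -2.79596856e-05  1.81273916e-04] [[ 1.    -0.005 -0.003  0.391]
 [ 0.005  0.96   0.28  -0.222]
 [ 0.001 -0.28   0.96   0.374]
 [ 0.     0.     0.     1.   ]] [[317.56641091   0.         279.38577522]
 [  0.         317.56641091 209.75867043]
 [  0.           0.           1.        ]]
[307.9, 159.2] 0.82 [ 0.42243306 -0.26679945  0.02059573]
[420.2, 217.1] 0.59 [ 0.55714251 -0.3339776   0.01919798]
```

View pics/w1.png

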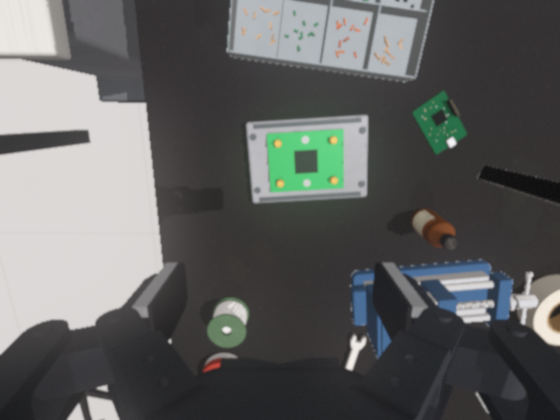

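The wrist picture shows the fixture at about (307,159). The green carrier sits between columns 267 and 344, with brass studs near (278,144), (334,140), (280,184) and (334,181). I'll compute the carrier pose from it.

```bash
cat >> h.py <<'E'
def ray_z(c,uv,z):
    "points where pixels meet the plane at height z"
    uv=np.atleast_2d(uv).astype(float); K=c["camera_matrix"]; T=c["cam_to_world"]
    d=np.c_[(uv[:,0]-K[0,2])/K[0,0],-(uv[:,1]-K[1,2])/K[1,1],-np.ones(len(uv))]@T[:3,:3].T
    return T[:3,3]+d*((z-T[2,3])/d[:,2])[:,None]
E
python3 - <<'E'
from h import *
c=dict(np.load("w1.npz")); W=c["W"]; hsv=cv2.cvtColor(c["color"],cv2.COLOR_BGR2HSV).astype(int)
v,u=np.indices(W.shape[:2]); roi=(abs(u-307)<42)&(abs(v-160)<36)
br=roi&(abs(hsv[...,0]-24)<8)&(hsv[...,1]>120)&(hsv[...,2]>100)
n,l,s,ce=cv2.connectedComponentsWithStats(br.astype(np.uint8))
ok=[i for i in range(1,n) if s[i,4]>8]; P=ray_z(c,ce[ok],.0255); print(s[ok,4],ce[ok].round(1),P.round(4)[:,:2])
print("stud centre",P.mean(0))
def rect(m,z):
    p=ray_z(c,np.c_[u[m],v[m]],z)[:,:2]*1000; r=cv2.minAreaRect(p.astype(np.float32)); print(np.round(r[0],1),np.round(r[1],1),round(r[2],2))
g=roi&(abs(hsv[...,0]-60)<12)&(hsv[...,1]>150)
n,l,s,_=cv2.connectedComponentsWithStats(g.astype(np.uint8)); g=l==1+np.argmax(s[1:,4]); rect(g,.020)
b=(abs(u-307)<75)&(abs(v-160)<60)&(W[...,2]>.010)&(W[...,2]<.03)
n,l,s,_=cv2.connectedComponentsWithStats(b.astype(np.uint8)); b=l==l[159,260]; rect(b,.016)
print("z carrier",np.median(W[g][:,2]),"stud z",[np.nanmax(W[int(y)-2:int(y)+3,int(x)-2:int(x)+3,2]) for x,y in ce[ok]])
E
python3 -m jog '[[12,22,0,0,85],[20,35,0,0,85],[22,39,0,0,85],[22,39,0,0,85],[22,39,0,0,85],[22,39,0,0,85],[22,39,0,0,85],[22,39,0,0,85],[12,20,0,0,85],[0,0,0,0,85]]'
python3 - <<'E'
from h import *
c=camera("wrist"); W=world(c); cv2.imwrite("pics/w2.png",c["color"]); np.savez("w2.npz",W=W,**c)
print(observe()["eef_pos"],observe()["tool_rot"])
for r in tip_of("wrist","handle_grip"): 
    b=r["location"]; print(b,r["p"],W[int(b[1]),int(b[0])])
E
```

```text
[29 33 30 32] [[332.6 139.7]
 [277.2 143. ]
 [333.4 179.6]
 [279.7 182.8]] [[ 0.4489 -0.2454]
 [ 0.3894 -0.2492]
 [ 0.452  -0.2889]
 [ 0.3923 -0.2928]]
stud centre [ 0.42066824 -0.26907483  0.0255    ]
clock: 3.2
eef_pos: [0.5669, 0.0171, 0.2498]
tool_rot: [0.707, 0.707, 0.0, -0.0]
contact_force: [0.7, -0.3, 0.3]
finger_gap: 0.997
grasp_force: 0.0
[0.56627419 0.01583269 0.24987866] [ 7.07462736e-01  7.06750560e-01 -3.00362116e-04 -1.83293882e-04]
[339.8, 108.7] 0.63 [0.60971945 0.09394274 0.13599525]Traceback (most recent call last):
  File "<stdin>", line 11, in <module>
    return _wrapfunc(a, 'argmax', axis=axis, out=out, **kwds)
    return bound(*args, **kwds)
ValueError: attempt to get argmax of an empty sequence
```

View pics/w2.png

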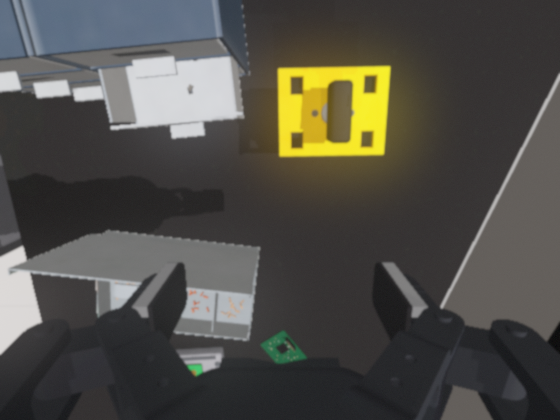

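The studs give a carrier centre of about (0.4207, −0.2691) and yaw of about +3.7°, with spacings of 59.6 × 43.5 mm against the 60 × 44 expected. The new picture shows the plate at (333,111), with holes near (297,85), (370,84), (297,140) and (367,139) and the handle at (340,110). Next I'll measure the plate.

```bash
cat > plate.py <<'E'
from h import *
def plate(c,ztop,roi):
    hsv=cv2.cvtColor(c["color"],cv2.COLOR_BGR2HSV).astype(int); W=c["W"]; v,u=np.indices(W.shape[:2])
    x0,x1,y0,y1=roi; R=(u>=x0)&(u<=x1)&(v>=y0)&(v<=y1)
    y=R&(abs(hsv[...,0]-27)<9)&(hsv[...,1]>150)&(hsv[...,2]>120)
    n,l,s,_=cv2.connectedComponentsWithStats(y.astype(np.uint8)); y=(l==1+np.argmax(s[1:,4]))
    ct,_=cv2.findContours(y.astype(np.uint8),cv2.RETR_EXTERNAL,cv2.CHAIN_APPROX_NONE); q=max(ct,key=cv2.contourArea)[:,0]
    r=cv2.minAreaRect((ray_z(c,q,ztop)[:,:2]*1000).astype(np.float32)); print("outline",np.round(r[0],1),np.round(r[1],1),round(r[2],2),"z",np.nanmedian(W[y][:,2]).round(4))
    f=np.zeros(y.shape,np.uint8); cv2.drawContours(f,[q[:,None]],-1,1,-1); h=(f>0)&~y
    n,l,s,ce=cv2.connectedComponentsWithStats(h.astype(np.uint8))
    for i in range(1,n):
        if s[i,4]>20: print("hole",s[i],ce[i].round(1),ray_z(c,ce[i],ztop-.003)[0,:2].round(4))
    t=R&(W[...,2]>ztop+.034)&(W[...,2]<ztop+.05)
    if t.sum(): 
        r=cv2.minAreaRect((W[t][:,:2]*1000).astype(np.float32)); print("handle",t.sum(),np.round(r[0],1),np.round(r[1],1),round(r[2],2),np.median(W[t],0).round(4))
E
python3 - <<'E'
from plate import *
plate(dict(np.load("w2.npz")),.096,(265,400,55,170))
E
```

```text
outline [611.5  91.2] [92.6 72.6] 0.8 z 0.0959
hole [365  77  10  15 141] [369.3  83.9] [0.6415 0.114 ]
hole [292  78  10  15 149] [296.5  85. ] [0.5814 0.1132]
hole [ 321   81   34   61 1483] [338.2 110.9] [0.6168 0.0928]
hole [312 110   6   6  28] [314.5 112.8] [0.5969 0.0913]
hole [362 133   9  13 112] [366.  138.9] [0.6421 0.0696]
hole [292 134  10  13 127] [296.4 139.9] [0.5819 0.0689]
handle 1426 [611.7  91.7] [16.3 43.7] 0.92 [0.611  0.0926 0.1357]
```

Plate centre is (0.6117, 0.0914), yaw +0.9°, handle top 0.136 m; the holes, outline and bar all agree. I'll go above it with the fingers half closed to clear the case, then descend and grip.

```bash
python3 -m jog '[[10,16,0,0.015,45],[15,25,0,0,45],[14,24,0,0,45],[6.7,10.4,-5,0,45],[0,0,-25,0,45],[0,0,-33,0,45],[0,0,-30,0,45],[0,0,-20,0,45],[0,0,-10,0,45],[0,0,0,0,45],[0,0,0,0,45]]' && python3 -m jog '[[0,0,0,0,0],[0,0,0,0,0],[0,0,0,0,0],[0,0,0,0,0],[0,0,0,0,0],[0,0,0,0,0],[0,0,0,0,0],[0,0,0,0,0]]'
```

```text
clock: 4.4
eef_pos: [0.6121, 0.0907, 0.1284]
tool_rot: [0.702, 0.712, 0.0, 0.001]
contact_force: [-0.0, -1.0, 0.6]
finger_gap: 0.529
grasp_force: 0.0
clock: 5.2
eef_pos: [0.612, 0.0914, 0.1275]
tool_rot: [0.702, 0.712, 0.0, 0.0]
contact_force: [3.4, -0.9, 2.9]
finger_gap: 0.174
grasp_force: 61.0
```

The handle is gripped (61 N, gap matches the 16 mm bar). I'll lift it straight up, then carry it towards the fixture.

```bash
python3 -m jog '[[0,0,5,0,0],[0,0,12,0,0],[0,0,22,0,0],[0,0,27,0,0],[0,0,27,0,0],[0,0,20,0,0],[0,0,10,0,0],[0,0,0,0,0]]' && python3 -m jog '[[-5,-10,0,0.005,0],[-12,-22,0,0.005,0],[-18,-33,0,0.005,0],[-20,-36,0,0.005,0],[-20,-36,0,0.005,0],[-20,-36,0,0.005,0],[-20,-36,0,0.005,0],[-20,-36,0,0.005,0],[-20,-36,0,0.005,0],[-20,-36,0,0.005,0],[-16,-29,0,0,0],[-8,-15,0,0,0]]' && python3 -m jog '[[0,0,-10,0,0],[0,0,-25,0,0],[0,0,-30,0,0],[0,0,-25,0,0],[0,0,-20,0,0],[0,0,-12,0,0],[0,0,-5,0,0],[0,0,0,0,0],[0,0,0,0,0]]'
python3 - <<'E'
from plate import *
c=camera("wrist"); c["W"]=world(c); cv2.imwrite("pics/w3.png",c["color"]); np.savez("w3.npz",**c)
o=observe();print(o["clock"],o["eef_pos"],o["tool_rot"],o["contact_force"])
E
```

```text
clock: 6.0
eef_pos: [0.612, 0.0914, 0.2517]
tool_rot: [0.702, 0.712, 0.001, 0.001]
contact_force: [1.1, 0.5, -2.2]
finger_gap: 0.176
grasp_force: 60.1
clock: 7.2
eef_pos: [0.4102, -0.2714, 0.2486]
tool_rot: [0.685, 0.729, -0.0, -0.001]
contact_force: [1.0, 0.7, -2.0]
finger_gap: 0.173
grasp_force: 60.0
clock: 8.1
eef_pos: [0.413, -0.2698, 0.1241]
tool_rot: [0.684, 0.73, 0.0, 0.001]
contact_force: [0.2, 0.4, -2.8]
finger_gap: 0.171
grasp_force: 60.1
8.15 [ 0.41315323 -0.26998776  0.12437732] [ 6.83719282e-01  7.29744658e-01 -2.84255042e-05  8.22738090e-04] [ 0.98668895 -0.02969681 -1.56673424]
```

View pics/w3.png

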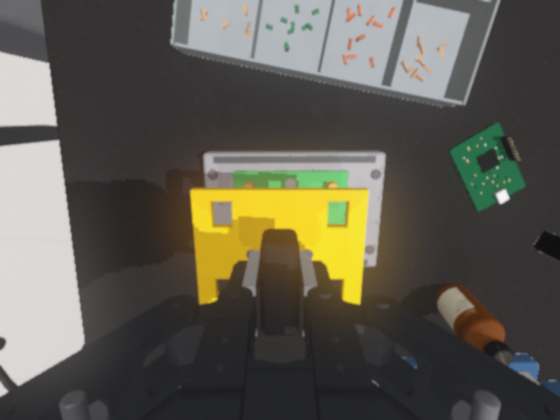

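The plate hangs level and square to the fixture, with its far holes at (222,214) and (338,213). Two studs peek out near (248,186) and (332,186). I'll check the relative offset from this picture.

```bash
python3 - <<'E'
from plate import *
c=dict(np.load("w3.npz")); W=c["W"]
m=W[195:240,195:365][...,2]; m=m[(m>.07)&(m<.12)]; print("plate top z",np.percentile(m,[10,50,90]).round(4))
zt=np.median(m)
th=np.deg2rad(3.8); f=lambda p:(p[:,:2]-[.4206,-.2689])@np.array([[np.cos(th),-np.sin(th)],[np.sin(th),np.cos(th)]])*1000
hsv=cv2.cvtColor(c["color"],cv2.COLOR_BGR2HSV).astype(int)
y=(abs(hsv[...,0]-27)<7)&(hsv[...,1]>180)&(hsv[...,2]>150); y[:187]=0
# plate left/right/back edges rows
for r in (196,205,230,250):
    k=np.where(y[r,150:420])[0]+150; print("edges row",r,k[0],k[-1],f(ray_z(c,[[k[0]-.5,r],[k[-1]+.5,r]],zt)).round(1).tolist())
for col in (210,270,350):
    k=np.where(y[180:300,col])[0]+180; print("back edge",col,k[0],f(ray_z(c,[[col,k[0]-.5]],zt)).round(1).tolist())
b=(abs(hsv[...,0]-22)<8)&(hsv[...,1]>120)&(hsv[...,2]>90); b[190:]=0;b[:176]=0;b[:,:235]=0;b[:,350:]=0
b=b.astype(np.uint8); n,l,s,ce=cv2.connectedComponentsWithStats(b)
for i in range(1,n):
    if s[i,4]>8: print("stud",s[i],f(ray_z(c,ce[i],.026)).round(1))
E
```

```text
plate top z [0.0904 0.0913 0.0922]
edges row 196 190 366 [[-52.9, 31.9], [36.9, 31.6]]
edges row 205 191 365 [[-52.7, 27.2], [36.7, 26.9]]
edges row 230 193 363 [[-52.8, 13.6], [36.7, 13.3]]
edges row 250 195 362 [[-52.6, 2.3], [36.9, 2.0]]
back edge 210 189 [[-42.2, 35.7]]
back edge 270 189 [[-12.0, 35.6]]
back edge 350 190 [[28.3, 35.0]]
stud [235 181 115   9 337] [[-0. 22.]]
```

Before descending, the offset along the fixture is −8.0 mm, y about +0.4 mm and yaw about 0. I'll go down to just above the studs, then make a slow light touch.

```bash
python3 -m jog '[[0,0,-8,0,0],[0,0,-18,0,0],[0,0,-16,0,0],[0,0,-9,0,0],[0,0,-3,0,0],[0,0,0,0,0],[0,0,0,0,0],[0,0,0,0,0]]' && for i in 1; do python3 -m jog '[[0,0,-1,0,0],[0,0,-1,0,0],[0,0,0,0,0],[0,0,0,0,0]]'; done; python3 -m jog '[[0,0,-1,0,0],[0,0,-1,0,0],[0,0,0,0,0],[0,0,0,0,0]]'; python3 -c "
from rig import observe
print(observe()['contact_force'])"
```

```text
clock: 8.95
eef_pos: [0.4131, -0.27, 0.0702]
tool_rot: [0.684, 0.73, -0.0, 0.001]
contact_force: [-0.5, -0.4, -2.5]
finger_gap: 0.175
grasp_force: 60.1
clock: 9.35
eef_pos: [0.4127, -0.2696, 0.0673]
tool_rot: [0.684, 0.73, 0.0, 0.0]
contact_force: [0.7, 0.0, -2.1]
finger_gap: 0.176
grasp_force: 60.1
clock: 9.75
eef_pos: [0.4128, -0.2697, 0.0657]
tool_rot: [0.684, 0.73, -0.0, 0.0]
contact_force: [-1.8, 0.2, 1.8]
finger_gap: 0.176
grasp_force: 60.9
[-1.78935749  0.24290711  1.75034525]
```

Contact with the studs: about 4 N change, plate now carried by the studs. I'll add a little press, then slide in 1 mm steps along the fixture's +x, watching the force.

```bash
python3 -m jog '[[0,0,-1,0,0],[0,0,-1,0,0],[0,0,0,0,0],[0,0,0,0,0]]'; python3 -m jog '[[1,0.07,0,0,0],[1,0.07,0,0,0],[1,0.07,0,0,0],[1,0.07,0,0,0],[0,0,0,0,0],[0,0,0,0,0]]'; python3 -m jog '[[0.5,0.03,0,0,0],[0.5,0.03,0,0,0],[0.5,0.03,0,0,0],[0,0,0,0,0],[0,0,0,0,0]]'
```

```text
clock: 10.15
eef_pos: [0.4128, -0.2697, 0.0635]
tool_rot: [0.684, 0.73, 0.0, 0.0]
contact_force: [-0.6, 0.5, 4.5]
finger_gap: 0.175
grasp_force: 61.0
clock: 10.75
eef_pos: [0.4168, -0.2694, 0.0634]
tool_rot: [0.684, 0.73, 0.0, 0.0]
contact_force: [-2.1, -0.4, 4.0]
finger_gap: 0.176
grasp_force: 61.1
clock: 11.25
eef_pos: [0.4183, -0.2692, 0.0633]
tool_rot: [0.684, 0.73, 0.0, 0.0]
contact_force: [-2.2, -0.0, 3.6]
finger_gap: 0.176
grasp_force: 61.0
```

```bash
for i in 1; do python3 -m jog '[[0.5,0.03,0,0,0],[0.5,0.03,0,0,0],[0,0,0,0,0],[0,0,0,0,0]]'; done; python3 -m jog '[[0.5,0.03,0,0,0],[0,0,0,0,0],[0,0,0,0,0]]'; python3 -m jog '[[0.5,0.03,0,0,0],[0,0,0,0,0],[0,0,0,0,0]]'
```

```text
clock: 11.65
eef_pos: [0.4194, -0.2688, 0.0629]
tool_rot: [0.684, 0.73, 0.0, -0.0]
contact_force: [1.8, -0.1, -2.1]
finger_gap: 0.175
grasp_force: 61.8
clock: 11.95
eef_pos: [0.4196, -0.269, 0.0632]
tool_rot: [0.684, 0.73, 0.0, -0.0]
contact_force: [0.7, 0.5, -2.6]
finger_gap: 0.176
grasp_force: 61.9
clock: 12.25
eef_pos: [0.4202, -0.2691, 0.0633]
tool_rot: [0.684, 0.73, 0.0, 0.0]
contact_force: [-0.4, -0.1, -1.9]
finger_gap: 0.171
grasp_force: 61.9
```

The vertical force fell from +4 N to the free hanging weight, so the plate has dropped over the studs. Lowering gently to follow it home.

```bash
python3 -m jog '[[0,0,-1,0,0],[0,0,-1,0,0],[0,0,-1,0,0],[0,0,0,0,0],[0,0,0,0,0]]'; python3 -m jog '[[0,0,-1,0,0],[0,0,-1,0,0],[0,0,0,0,0],[0,0,0,0,0]]';  python3 -m jog '[[0,0,-1,0,0],[0,0,-1,0,0],[0,0,0,0,0],[0,0,0,0,0]]'
```

```text
clock: 12.75
eef_pos: [0.4202, -0.2691, 0.0603]
tool_rot: [0.684, 0.73, 0.0, -0.0]
contact_force: [-0.3, -0.4, -2.5]
finger_gap: 0.176
grasp_force: 61.9
clock: 13.15
eef_pos: [0.4203, -0.2692, 0.0587]
tool_rot: [0.684, 0.73, -0.0, 0.0]
contact_force: [-1.4, 0.0, 1.8]
finger_gap: 0.181
grasp_force: 62.5
clock: 13.55
eef_pos: [0.4203, -0.2692, 0.0565]
tool_rot: [0.684, 0.73, 0.0, 0.0]
contact_force: [-1.0, 1.1, 4.2]
finger_gap: 0.175
grasp_force: 62.6
```

The same force now comes exactly 7.0 mm lower than on the stud tops, so the plate is home. Ease the press, open, retreat straight up and look.

```bash
python3 -m jog '[[0,0,1,0,0],[0,0,0.5,0,0],[0,0,0,0,10],[0,0,0,0,25],[0,0,0,0,45],[0,0,0,0,45],[0,0,0,0,45],[0,0,0,0,45]]' && python3 -m jog '[[0,0,5,0,45],[0,0,15,0,45],[0,0,25,0,45],[0,0,35,0,45],[0,0,35,0,45],[0,0,35,0,45],[0,0,25,0,45],[0,0,15,0,45],[0,-10,5,0,45],[0,-25,0,0,45],[0,-20,0,0,45],[0,0,0,0,45]]'
python3 - <<'E'
from plate import *
c=camera("wrist"); c["W"]=world(c); cv2.imwrite("pics/w4.png",c["color"])
plate(c,.026,(200,360,90,300))
E
```

```text
clock: 14.35
eef_pos: [0.4202, -0.2691, 0.0577]
tool_rot: [0.684, 0.73, 0.0, -0.0]
contact_force: [-0.9, 0.2, -0.8]
finger_gap: 0.524
grasp_force: 0.0
clock: 15.55
eef_pos: [0.4195, -0.3261, 0.2512]
tool_rot: [0.684, 0.729, -0.0, -0.001]
contact_force: [0.4, 1.1, -0.2]
finger_gap: 0.53
grasp_force: 0.0
outline [ 420.2 -267.6] [88.6 67.2] 3.53 z 0.026
hole [251 102   9  14 117] [255.1 108.3] [ 0.389 -0.248]
hole [308 102   9  14 122] [312.  108.3] [ 0.4489 -0.2444]
hole [274 109  20  45 669] [284.  130.6] [ 0.421 -0.269]
hole [296 128   5   5  23] [297.8 130. ] [ 0.4358 -0.2674]
hole [252 145   9  12  95] [256.  150.3] [ 0.3918 -0.2918]
hole [307 144   9  13 109] [311.  150.1] [ 0.4518 -0.2878]
handle 786 [ 420.4 -268.3] [15.5 42.7] 3.56 [ 0.4203 -0.2677  0.0656]
```

View pics/w4.png

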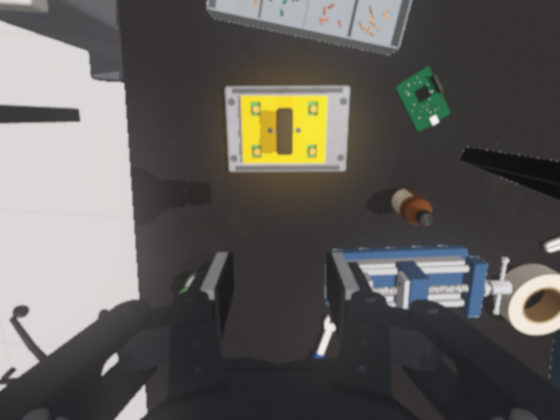

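The picture shows the plate flat on the carrier, with a brass stud in each hole at (255,108), (312,108), (256,150) and (311,150). Its top is at 0.026 m and the handle top at about 0.066 m. The gripper is clear, and the bottle and board haven't moved.

```bash
python3 -c "
from rig import hand_in
print(hand_in())"
```

```text
the job is handed in; nothing more can be done
None
```

The cover plate is fully home on the green carrier with all four holes over the studs, the handle is let go, and the job was handed in at about 16 s (limit 54 s); no verdict came back.

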